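# Load the smear counter and start the count

## Task

Get the smear counted: with closed fingertips, push the sample slide that carries the steel dish fully home into the counter, leaving the dish lying in its recess, and then press the round start key on top of the counter all the way down and let go. Leave the empty slide standing out as it is. Nothing is to be picked up, and the other things on the bench stay where they are.

Things in the scene. Friction and masses are not known exactly. Their poses are not given: they have to be found in the camera images.
- counter: Smear counter, a fixed aluminium housing 160 mm deep, 300 wide, 70 high. Origin at bench level, middle of the foot of its front face; x points inward from front to back, y to its left (seen from the robot), z up. Two slides come out of its front, centred 85 mm left and 85 mm right of the middle; either may be the sample slide. Heads on top: see the start key.
- sample_slide_lip (a point): Middle of the front edge of the finger lip of the slide that carries the dish, 57 mm above the bench. The lip (70 mm wide, 10 tall) stands 9 mm out from the top of the slide's flat front plate (94 mm wide, from 4 to 64 mm above the bench, 12 thick).
- sample_slide (a joint): How far the slide with the dish stands out, m: 0 is fully home, the back of its front plate against the housing, at a firm stop; it starts 0.090 to 0.122 out. Pushed along the counter's x axis it runs with about 2 N of friction and stays where it is left.
- sample_slide_recess (a point): Centre of the floor of the shallow oblong recess (90 mm long front to back, 55 wide, 6 deep) in which the dish lies anywhere along its length, 10 mm above the bench, 58 mm behind the back of the front plate, in the slide's steel tray (150 mm long, 88 wide, top 16 mm above the bench).
- planchet_center (a point): Centre of the loose steel sample dish (a disc 49 mm across, 9 mm high, white paper smear on top, 60 g) lying loose in the recess of the sample slide, standing 3 mm above the tray.
- empty_slide_lip (a point): Middle of the front edge of the lip of the other slide, built just like the sample slide but with nothing in its recess. It stays as it is.
- empty_slide (a joint): How far the empty slide stands out of the counter, m: 0 is fully home; it starts 0.085 to 0.125 out.
- start_key_top (a point): Centre of the top face of the start key, a round grey push button 28 mm across in a black collar, on top of the counter 45 mm behind its front face, on the middle line. It is pressed straight down. Left and right of it stand the two detector heads: round, 72 mm across, centred 85 mm to either side and 62 mm behind the front, up to 104 mm above the bench.
- start_key (a joint): Travel of the start key, m: 0 is up, 0.006 is all the way down (about 5 N); it springs back.
- source_puck: Loose brass check source, 36 mm across, 22 mm tall over its little knob, on the bench between the two slides. Origin under its centre. Not to be disturbed.
- survey_meter: Loose grey survey meter with a carrying handle, 200 x 100 mm, 133 mm tall, to the left. Origin under its centre. Not to be disturbed.
- probe: Loose probe, a steel disc 56 mm across with a handle 130 mm long, lying to the left. Origin under the disc's centre. Not to be disturbed.
- tape_roll: Loose roll of yellow tape lying flat, 110 mm across, 48 mm tall, to the right. Origin under its centre. Not to be disturbed.
- glove_box0: Lower of two stacked glove cartons, each 125 x 240 x 70 mm, to the right. Origin under its centre. Not to be disturbed.
- glove_box1: Upper of the two glove cartons; the stack is 140 mm tall. Origin under its centre. Not to be disturbed.
- jar: Loose lidded jar, 64 mm across, 85 mm tall, to the left. Origin under its centre. Not to be disturbed.
- screwdriver: Loose screwdriver, 170 mm long, lying to the right near the robot. Not to be disturbed.
Not all that is in view belongs to the job. Of the things like the part that bears planchet_center, leave any that is black or yellow; of the rest the smaller one is meant.

How it is judged:
On the way, in this order (a step that is already met when the one before it is completed fails the run):
1. the slide with the dish is pushed fully home (value of joint sample_slide below 0.004 m and x of planchet_center in the frame of sample_slide_recess between -0.025 and 0.025 m and y of planchet_center in the frame of sample_slide_recess between -0.008 and 0.008 m), for 0.2 s.
2. the start key is pressed down (value of joint start_key above 0.0042 m and value of joint sample_slide below 0.004 m), for 0.1 s.
At the end, for the whole second after the job is handed in: The sample slide is within 4 mm of fully home, the dish lies in its recess (within 25 mm of its centre lengthwise, 8 mm sideways), the start key, pressed at least 4.2 mm after that, is up again, and the empty slide is within 8 mm of where it stood (all of step 1 and value of joint start_key below 0.002 m and distance of empty_slide_lip from where it was at the start of the episode below 0.008 m and height (world z) of planchet_center below 0.02 m); the robot touches nothing.
It fails at once if the start key was pressed while the sample slide was still out (value of joint start_key above 0.003 m and value of joint sample_slide above 0.006 m).
It fails at once if the empty slide was moved (distance of empty_slide_lip from where it was at the start of the episode above 0.008 m).
It fails at once if the dish was lifted or tipped out of its recess (height (world z) of planchet_center above 0.022 m or not (x of planchet_center in the frame of sample_slide_recess between -0.025 and 0.025 m and y of planchet_center in the frame of sample_slide_recess between -0.008 and 0.008 m)).
It fails at once if something else on the bench was knocked, moved or lifted (by more than 25 mm) (distance of any of source_puck, survey_meter, probe, tape_roll, glove_box0, glove_box1, jar, screwdriver from where it was at the start of the episode above 0.025 m).
It also fails if it takes over 42 s, if anything falls off the work surface, if the arm or the gripper's body presses on something with over 40 N, if the wrist force passes 120 N, or if a joint passes its speed limit or range.

## Robot

A 6-joint arm with a two-finger parallel gripper is mounted at the origin on the work surface. World frame = base frame: x ahead of the robot, y to its left, z up, the work surface at z = 0. Lengths are in m, angles in rad, forces in N, time in s.
With the tool pointing down it reaches from about 0.275 to 0.725 m from the base axis. Payload 15.9 kg.
Tool frame: the origin (TCP) lies at the very end of the fingers, on their centre line; the grasp point (between the pads) lies 19 mm behind it; z points along the fingers, y is the line along which they close (so a half turn about z gives the same grasp; the last joint's range is limited). The gripper opens to 85 mm and grips with 20 to 120 N. Pads are 22 mm wide; open, the fingers measure 114 mm over their backs; the gripper's body (76 mm by 85 mm) begins 54 mm behind the grasp point. The pads swing forward as they close: fully open they stand 13 mm farther back than shut.
Start: joints at [1.155, 0.213, -0.034, 1.323, 0, 1.571], TCP at [0.202, 0.457, 0.231] pointing down, gripper open.
Joint ranges: [-2.98, 2.98], [-0.74, 1.72], [-1.14, 1.35], [-2.1, 2.04], [-1.57, 1.44], [-3.14, 3.14]. Speed limits (rad/s): [1.89, 1.89, 2.39, 2.57, 3.14, 3.14].

## Interface

Orientations are given as [roll, pitch, yaw] about the fixed x, y, z axes, in that order (R = Rz(yaw) Ry(pitch) Rx(roll)).
In Python, from workcell import monitor, eyes, env, finder gives the robot as it stands.
- The arm moves only by the tool carry_out, never from a script. Its argument "commands" is text: rows parted by semicolons, each of 7 numbers parted by spaces: the opening, from 0 (shut) to 1 (fully open), then the shift along the tool's x, y, z in mm, then the turn, a rotation vector about the tool's x, y, z in degrees. A call has 1 to 5 rows; each row shifts and turns the commanded pose from where the row before left it, along the tool's axes as they then stand; what a row does not reach is not made up. A row lasts 1/12 s, in which the tool goes at most 41.7 mm and 7.16 degrees, less where a joint would pass 70% of its speed; a pose out of reach is approached as far as the arm can. A call is refused whole if a number of a shift passes 41.7 or a number of a turn 7.16, either way. A call with a gripper value outside its range is refused whole. The fingers move at their own pace and stop on an object; the grip force is fixed at half the most. Time passes only in rows, so rows that do not move let the fingers close. It gives the time, the measured TCP pose, the force, the opening and the grip force at its end, in the units of the state.
- monitor.get_obs(): the state, without advancing time (a new reading comes with each control period).
- eyes.read_camera(name): name is "scene" or "top" or "wrist"; returns a dict with "image" (384x512x3 uint8, red, green, blue), "K" (3x3 intrinsics, pixels), "T" (4x4, takes a point from camera to world coordinates). Camera axes: x right, y down, z forward; pixel columns grow to the right and rows downward; lengths in m; the calibration is good to about 2 mm. The wrist camera is an equidistant fisheye: a pixel r from the principal point sees the ray r / f radians off the axis. A picture is of the moment at which its call begins. There is no depth.
- env.sign_off(): hands the job in; it is judged then, once.
Trained networks look in a picture, given as the dict that the camera call returned (one of the last four; its "shot" number tells which), for a name from the list of things; names that differ only in an ending like _2 or _b are one class to them, and where a whole thing is asked for, a point or a joint stands for the part that bears it (a point fixed in the world has none). Each returns a list of dicts, best first, with "score" (0 to 1); they miss things now and then, are a little off and sometimes report something else, mostly with a low value. They report only what shows in the picture. A call takes as long as a camera call. They do not tell look-alikes from the thing itself.
- finder.recognise(query, picture): "uv" ([column, row] in pixels, amid what is visible of it).
- finder.place_of(query, picture): "uv" ([column, row] in pixels: a listed point, or the origin of a listed thing).
The state is a dict: "time_s": time; "q": joint angles; "joint_vel": joint speeds; "tau": joint torques, N m; "ee_pos": TCP position; "orientation": TCP orientation; "contact_force": force on the tool from outside, world axes, zero at the start; "torque": the same for the moment, N m; "width": finger opening in m; "gripper_force": force on a finger pad.
Only numpy, scipy, OpenCV 4.12 (cv2) and the standard library are available. Lean on these libraries where they do the work, as an engineer would, in place of code of your own. Each camera call takes 0.05 s, during which the arm holds its last target. There are 200 camera calls.

## Working session

There is one attempt and no reset: what is moved stays moved. The work goes in short steps, Python scripts to look and compute and a tool call to move; the robot and the scene stay as the last step left them, time stands still between calls to the robot, and variables do not carry over. Pictures are saved under pics/ and viewed, at most 10 in all, crops included, and the job is handed in when it is done.

Besides the shell and the picture viewer there is one more tool, called after "Emit:" in YAML: its name, and indented under it one key for each argument. carry_out: Moves the arm, as the interface text tells. Its arguments: {"type":"object","properties":{"commands":{"type":"string"}},"required":["commands"]}

```bash
mkdir -p pics; cat > h.py <<'E'
import numpy as np, cv2
from workcell import monitor, eyes, env, finder
def ray(p,uv):
    K,T=p["K"],p["T"]; d=np.linalg.inv(K)@[uv[0],uv[1],1]; return T[:3,3],T[:3,:3]@d
def onz(p,uv,z):
    o,d=ray(p,uv); return o+d*(z-o[2])/d[2]
E
python3 - <<'E'
from h import *
o=monitor.get_obs(); print(o["ee_pos"],o["orientation"],o["width"])
for n in("top","scene"):
    p=eyes.read_camera(n); cv2.imwrite(f"pics/{n}0.png",p["image"][:,:,::-1])
    for q,z in(("counter",0),("sample_slide_lip",.057),("sample_slide_recess",.01),("planchet_center",.015),("empty_slide_lip",.057),("start_key_top",.075),("source_puck",0),("jar",0),("survey_meter",0),("probe",0),("tape_roll",0),("glove_box0",0)):
        print(n,q,[(round(r["score"],2),np.round(r["uv"]).tolist(),np.round(onz(p,r["uv"],z),3).tolist()) for r in finder.place_of(q,p)[:3]])
E
```

```text
[0.20183015 0.45709855 0.23082964] [-3.14050543e+00 -5.96281755e-06  2.72578924e+00] 0.0852789970576467
top counter [(0.58, [234.0, 144.0], [0.614, 0.067, 0.0])]
top sample_slide_lip [(0.71, [211.0, 188.0], [0.477, 0.128, 0.057])]
top sample_slide_recess [(0.78, [212.0, 166.0], [0.546, 0.132, 0.01])]
top planchet_center [(0.87, [226.0, 238.0], [0.333, 0.089, 0.015]), (0.59, [246.0, 216.0], [0.398, 0.032, 0.015]), (0.54, [168.0, 171.0], [0.53, 0.262, 0.015])]
top empty_slide_lip [(0.67, [272.0, 190.0], [0.472, -0.045, 0.057])]
top start_key_top [(0.54, [233.0, 120.0], [0.668, 0.066, 0.075])]
top source_puck []
top jar [(0.81, [144.0, 126.0], [0.667, 0.338, 0.0])]
top survey_meter [(0.74, [102.0, 189.0], [0.48, 0.46, 0.0])]
top probe [(0.73, [136.0, 230.0], [0.357, 0.357, 0.0])]
top tape_roll [(0.81, [407.0, 205.0], [0.427, -0.448, 0.0]), (0.57, [272.0, 188.0], [0.481, -0.047, 0.0])]
top glove_box0 [(0.73, [422.0, 141.0], [0.62, -0.498, 0.0])]
scene counter [(0.59, [265.0, 244.0], [0.617, 0.06, 0.0])]
scene sample_slide_lip [(0.6, [301.0, 208.0], [0.468, 0.14, 0.057])]
scene sample_slide_recess [(0.68, [295.0, 239.0], [0.571, 0.149, 0.01])]
scene planchet_center [(0.83, [336.0, 241.0], [0.541, 0.278, 0.015]), (0.66, [299.0, 194.0], [0.342, 0.104, 0.015]), (0.65, [278.0, 202.0], [0.416, 0.043, 0.015])]
scene empty_slide_lip [(0.83, [249.0, 200.0], [0.486, -0.043, 0.057]), (0.21, [300.0, 215.0], [0.501, 0.144, 0.057])]
scene start_key_top [(0.39, [268.0, 234.0], [0.641, 0.074, 0.075])]
scene source_puck [(0.53, [270.0, 230.0], [0.549, 0.054, 0.0])]
scene jar [(0.61, [352.0, 281.0], [0.674, 0.353, 0.0])]
scene survey_meter [(0.58, [391.0, 247.0], [0.494, 0.453, 0.0])]
scene probe [(0.74, [366.0, 219.0], [0.381, 0.36, 0.0])]
scene tape_roll [(0.79, [162.0, 180.0], [0.417, -0.442, -0.0])]
scene glove_box0 [(0.95, [125.0, 206.0], [0.604, -0.486, 0.0]), (0.81, [125.0, 191.0], [0.532, -0.537, 0.0])]
```

View pics/top0.png

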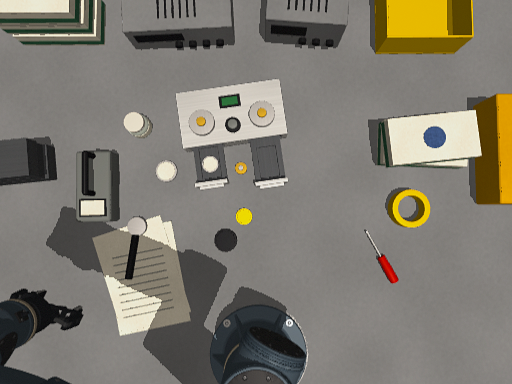

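View pics/scene0.png

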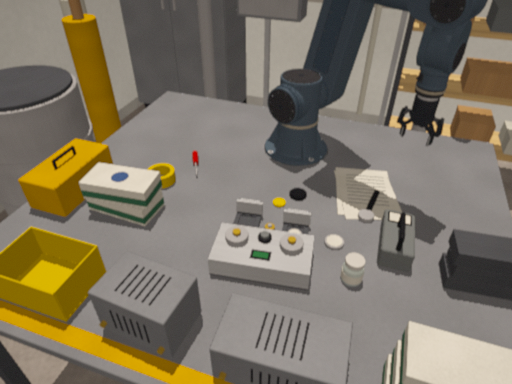

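The dish sits in the left slide (top image, about (210,164)). The larger disc at (166,171) lies on the bench, and the right slide (270,160) is empty. The key is at (233,125) and the brass puck at (241,168) between the slides. Next I'll zoom in to fit the counter pose.

```bash
python3 - <<'E'
from h import *
im=cv2.imread("pics/top0.png")[70:200,150:300]; cv2.imwrite("pics/c.png",cv2.resize(im,None,fx=5,fy=4.6 and 5,interpolation=cv2.INTER_CUBIC)[:600])
E
```

```text
(no output)
```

View pics/c.png

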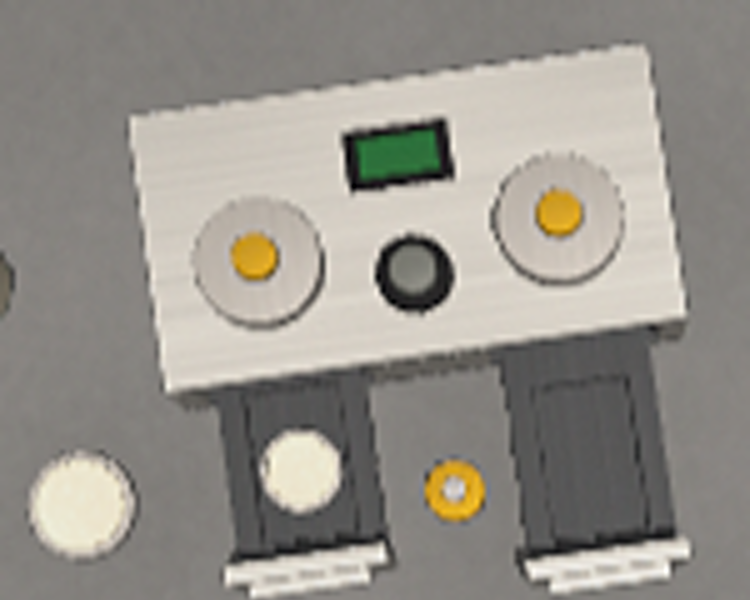

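```bash
python3 - <<'E'
from h import *
from scipy.optimize import least_squares
p=eyes.read_camera("top"); K,T=p["K"],p["T"]; Ti=np.linalg.inv(T)
def f(v,s):
    x,y,a,s1,s2=v
    P=[(.16,.15,.07),(.16,-.15,.07),(0,.15,.07),(0,-.15,.07),(.062,.085,.104),(.062,-.085,.104),(.045,0,.077),(-s1-.021,.085,.057),(-s2-.021,-.085,.057)]
    P=np.array(P);c,n=np.cos(a),np.sin(a)
    W=np.c_[x+c*P[:,0]-n*P[:,1],y+n*P[:,0]+c*P[:,1],P[:,2]]
    if s: return W
    C=W@Ti[:3,:3].T+Ti[:3,3]; u=C@K.T; return (u[:,:2]/u[:,2:]-U).ravel()
U=np.array([(131,117),(647,44),(168,393),(686,317),(258,260),(560,217),(412,267),(311,588),(611,581)])/5+[149.6,69.6]
r=least_squares(f,[.57,.07,.145,.1,.1],args=(0,)); print(r.x.round(4),np.degrees(r.x[2]),r.fun.round(1).reshape(-1,2).tolist()); print(f(r.x,1).round(4).tolist())
print("dish",onz(p,np.array((301,471))/5+[149.6,69.6],.019),"puck",onz(p,np.array((455,490))/5+[149.6,69.6],.02))
E
```

```text
[0.61   0.0594 0.1401 0.0989 0.1194] 8.024409583168213 [[-0.8, -0.1], [0.4, -0.2], [-0.7, 0.1], [0.8, 0.3], [-0.7, -0.8], [0.1, -0.9], [0.8, 1.6], [-0.1, 0.0], [0.2, -0.0]]
[[0.7475, 0.2303, 0.07], [0.7894, -0.0668, 0.07], [0.5891, 0.2079, 0.07], [0.631, -0.0891, 0.07], [0.6596, 0.1522, 0.104], [0.6833, -0.0161, 0.104], [0.6546, 0.0657, 0.077], [0.4794, 0.1268, 0.057], [0.4829, -0.0444, 0.057]]
dish [0.5508261  0.13746157 0.019     ] puck [0.53917122 0.04684013 0.02      ]
```

Emit:
carry_out:
  commands: "0 0 0 0 0 0 7.1; 0 0 0 0 0 0 7.1; 0 0 0 0 0 0 7.1; 0 0 0 0 0 0 7.1; 0 0 0 0 0 0 7.1"

```text
time_s: 1.77
ee_pos: [0.2019, 0.4574, 0.2313]
orientation: [-3.142, 0.0, 2.1]
contact_force: [0.1, -0.1, 0.1]
width: 0.0256
gripper_force: 0.0
```

Emit:
carry_out:
  commands: "0 0 0 0 0 0 7.1; 0 0 0 0 0 0 7.1; 0 0 0 0 0 0 7.1; 0 0 0 0 0 0 1.4; 0 0 0 0 0 0 0"

```text
time_s: 2.18
ee_pos: [0.2019, 0.4574, 0.2313]
orientation: [-3.142, 0.0, 1.712]
contact_force: [0.3, -0.2, 0.9]
width: -0.0003
gripper_force: 0.0
```

Emit:
carry_out:
  commands: "0 -33 16 0 0 0 0; 0 -33 16 0 0 0 0; 0 -33 16 0 0 0 0; 0 -33 16 0 0 0 0; 0 -33 16 0 0 0 0"

```text
time_s: 2.6
ee_pos: [0.3046, 0.3036, 0.2314]
orientation: [3.141, -0.0, 1.715]
contact_force: [1.6, 1.0, 0.7]
width: -0.0
gripper_force: 0.0
```

Emit:
carry_out:
  commands: "0 -33 16 0 0 0 0; 0 -33 16 0 0 0 0; 0 -33 16 0 0 0 0; 0 -33 16 0 0 0 0; 0 -33 16 0 0 0 0"

```text
time_s: 3.02
ee_pos: [0.4069, 0.151, 0.2315]
orientation: [3.141, -0.0, 1.715]
contact_force: [-0.2, 1.0, 0.6]
width: -0.0004
gripper_force: 0.0
```

Emit:
carry_out:
  commands: "0 -33 16 0 0 0 0; 0 0 0 35 0 0 0; 0 0 0 35 0 0 0; 0 0 0 35 0 0 0; 0 0 0 0 0 0 0"

```text
time_s: 3.43
ee_pos: [0.4233, 0.121, 0.1212]
orientation: [-3.134, 0.001, 1.713]
contact_force: [-0.3, -0.4, -1.0]
width: 0.0002
gripper_force: 0.0
```

```bash
python3 - <<'E'
from h import *
p=eyes.read_camera("wrist"); cv2.imwrite("pics/w1.png",p["image"][:,:,::-1])
q=eyes.read_camera("top"); cv2.imwrite("pics/t1.png",cv2.resize(q["image"][100:250,150:310,::-1],None,fx=4,fy=4)); print(monitor.get_obs()["ee_pos"])
E
```

```text
[0.42607395 0.12217437 0.12671385]
```

View pics/w1.png

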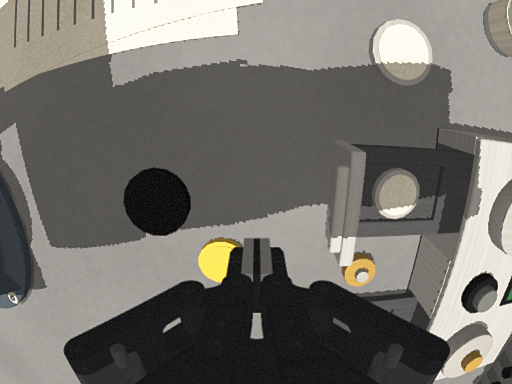

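The wrist view shows the dish in its recess at (397,193), the lip at (345,200), and the finger linkages spreading along the push line. I'll turn 90° so they don't overhang the detector head.

Emit:
carry_out:
  commands: "0 0 0 0 0 0 7; 0 0 0 0 0 0 7; 0 0 0 0 0 0 7; 0 0 0 0 0 0 7; 0 0 0 0 0 0 7"

```text
time_s: 3.95
ee_pos: [0.4282, 0.123, 0.1292]
orientation: [3.139, -0.003, 1.096]
contact_force: [-0.8, 0.5, 0.7]
width: -0.0001
gripper_force: 0.0
```

Emit:
carry_out:
  commands: "0 0 0 0 0 0 7; 0 0 0 0 0 0 7; 0 0 0 0 0 0 7; 0 0 0 0 0 0 7; 0 0 0 0 0 0 7"

```text
time_s: 4.37
ee_pos: [0.4281, 0.123, 0.1292]
orientation: [3.141, -0.004, 0.485]
contact_force: [-0.2, 0.4, -0.6]
width: 0.0003
gripper_force: 0.0
```

Emit:
carry_out:
  commands: "0 0 0 0 0 0 7; 0 0 0 0 0 0 7; 0 0 0 0 0 0 6.2; 0 0 0 0 0 0 0; 0 0 0 0 0 0 0"

```text
time_s: 4.78
ee_pos: [0.4352, 0.0873, 0.1289]
orientation: [-3.112, -0.002, 0.179]
contact_force: [0.1, 0.6, -0.1]
width: 0.0
gripper_force: 0.0
```

```bash
python3 - <<'E'
from h import *
o=monitor.get_obs(); print(o["q"],o["ee_pos"],o["orientation"],o["joint_vel"])
E
```

```text
[ 0.17699389  0.1438005  -0.38344087  1.04127846  0.02947298  3.13921469] [0.43515244 0.08728171 0.12886633] [-3.11212517e+00 -2.34656904e-03  1.79370824e-01] [ 0.03450615  0.00379267 -0.01302783 -0.01048043 -0.00042194  0.00626269]
```

Emit:
carry_out:
  commands: "0 0 0 0 0 0 0; 0 0 0 0 0 0 0"

```text
time_s: 4.95
ee_pos: [0.4341, 0.0885, 0.1275]
orientation: [-3.112, -0.001, 0.182]
contact_force: [0.5, -0.1, 0.5]
width: 0.0003
gripper_force: 0.0
```

Emit:
carry_out:
  commands: "0 0 0 0 0 0 -6; 0 0 0 0 0 0 -3; 0 0 0 0 0 0 0; 0 0 0 0 0 0 0"

```text
time_s: 5.28
ee_pos: [0.4336, 0.0884, 0.1267]
orientation: [-3.112, -0.004, 0.336]
contact_force: [-0.3, -0.7, 0.7]
width: 0.0
gripper_force: 0.0
```

Emit:
carry_out:
  commands: "0 0 0 0 -1.7 0 0; 0 7 -31 0 0 0 0; 0 0 0 35 0 0 0; 0 0 0 38 0 0 0; 0 0 0 0 0 0 0"

```text
time_s: 5.7
ee_pos: [0.4266, 0.1192, 0.0487]
orientation: [-3.142, 0.004, 0.336]
contact_force: [-3.1, -0.5, -2.1]
width: -0.0001
gripper_force: 0.0
```

```bash
python3 - <<'E'
from h import *
o=monitor.get_obs(); print(o["q"],o["ee_pos"],o["orientation"])
p=eyes.read_camera("wrist"); cv2.imwrite("pics/w2.png",p["image"][:,:,::-1])
E
```

```text
[ 2.72509405e-01  2.23898132e-01 -5.08215187e-01  8.42233776e-01
 -1.78043294e-04  3.07765546e+00] [0.42664296 0.11917199 0.04865982] [-3.14154346  0.00355489  0.336447  ]
```

View pics/w2.png

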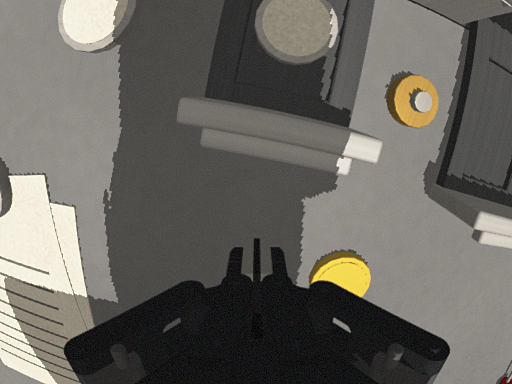

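Emit:
carry_out:
  commands: "0 14.7 2.9 0 0 0 0; 0 14.7 2.9 0 0 0 0; 0 2.9 0.6 0 0 0 0; 0 2.9 0.6 0 0 0 0; 0 2.9 0.6 0 0 0 0"

```text
time_s: 6.17
ee_pos: [0.4688, 0.1248, 0.0546]
orientation: [3.141, -0.004, 0.336]
contact_force: [-2.3, -0.7, 2.0]
width: 0.0001
gripper_force: 1.3
```

Emit:
carry_out:
  commands: "0 2.9 0.6 0 0 0 0; 0 2.9 0.6 0 0 0 0; 0 2.9 0.6 0 0 0 0; 0 2.9 0.6 0 0 0 0; 0 2.9 0.6 0 0 0 0"

```text
time_s: 6.58
ee_pos: [0.4834, 0.1268, 0.0535]
orientation: [3.141, -0.003, 0.337]
contact_force: [-1.4, -0.1, 1.3]
width: -0.0002
gripper_force: 1.1
```

Emit:
carry_out:
  commands: "0 3.9 0.8 0 0 0 0; 0 3.9 0.8 0 0 0 0; 0 3.9 0.8 0 0 0 0; 0 3.9 0.8 0 0 0 0; 0 3.9 0.8 0 0 0 0"

```text
time_s: 7.0
ee_pos: [0.5034, 0.1295, 0.0535]
orientation: [3.141, -0.003, 0.337]
contact_force: [-2.3, -0.7, 1.5]
width: -0.0002
gripper_force: 1.1
```

Emit:
carry_out:
  commands: "0 3.9 0.8 0 0 0 0; 0 3.9 0.8 0 0 0 0; 0 3.9 0.8 0 0 0 0; 0 3.9 0.8 0 0 0 0; 0 3.9 0.8 0 0 0 0"

```text
time_s: 7.42
ee_pos: [0.5231, 0.1322, 0.0536]
orientation: [3.141, -0.003, 0.337]
contact_force: [-2.1, 1.4, 0.6]
width: 0.0001
gripper_force: 1.1
```

Emit:
carry_out:
  commands: "0 3.9 0.8 0 0 0 0; 0 3.9 0.8 0 0 0 0; 0 3.9 0.8 0 0 0 0; 0 3.9 0.8 0 0 0 0; 0 3.9 0.8 0 0 0 0"

```text
time_s: 7.83
ee_pos: [0.5428, 0.1349, 0.0537]
orientation: [3.141, -0.003, 0.337]
contact_force: [-1.8, 0.6, 0.3]
width: 0.0001
gripper_force: 1.1
```

Emit:
carry_out:
  commands: "0 2.9 0.6 0 0 0 0; 0 2.9 0.6 0 0 0 0; 0 2.9 0.6 0 0 0 0; 0 2 0.4 0 0 0 0; 0 1 0.2 0 0 0 0"

```text
time_s: 8.25
ee_pos: [0.5546, 0.1364, 0.0537]
orientation: [3.141, -0.003, 0.337]
contact_force: [-2.1, 0.1, 0.0]
width: -0.0001
gripper_force: 1.0
```

Emit:
carry_out:
  commands: "0 1 0.2 0 0 0 0; 0 1 0.2 0 0 0 0; 0 1 0.2 0 0 0 0; 0 1 0.2 0 0 0 0; 0 1 0.2 0 0 0 0"

```text
time_s: 8.67
ee_pos: [0.5594, 0.1371, 0.0538]
orientation: [3.141, -0.003, 0.337]
contact_force: [-2.7, 0.8, -0.9]
width: 0.0
gripper_force: 1.0
```

Emit:
carry_out:
  commands: "0 1 0.2 0 0 0 0; 0 1 0.2 0 0 0 0; 0 1 0.2 0 0 0 0; 0 1 0.2 0 0 0 0; 0 1 0.2 0 0 0 0"

```text
time_s: 9.08
ee_pos: [0.5645, 0.1378, 0.0538]
orientation: [3.141, -0.003, 0.337]
contact_force: [-1.8, -0.1, -0.6]
width: 0.0001
gripper_force: 1.0
```

Emit:
carry_out:
  commands: "0 1 0.2 0 0 0 0; 0 1 0.2 0 0 0 0; 0 1 0.2 0 0 0 0"

```text
time_s: 9.33
ee_pos: [0.5675, 0.1383, 0.0538]
orientation: [3.141, -0.003, 0.337]
contact_force: [-2.0, 0.0, -1.4]
width: 0.0001
gripper_force: 1.0
```

Emit:
carry_out:
  commands: "0 1 0.2 0 0 0 0; 0 1 0.2 0 0 0 0; 0 1 0.2 0 0 0 0"

```text
time_s: 9.58
ee_pos: [0.5695, 0.1385, 0.0535]
orientation: [-3.142, -0.001, 0.337]
contact_force: [-13.2, -1.7, 4.1]
width: 0.0001
gripper_force: 6.3
```

Emit:
carry_out:
  commands: "0 1 0.2 0 0 0 0; 0 1 0.2 0 0 0 0; 0 0 0 0 0 0 0"

```text
time_s: 9.83
ee_pos: [0.5698, 0.1385, 0.0533]
orientation: [-3.141, 0.002, 0.337]
contact_force: [-19.8, -2.4, 11.8]
width: -0.0004
gripper_force: 10.4
```

Emit:
carry_out:
  commands: "0 0 0 0 0 0 0; 0 -25 -5 0 0 0 0; 0 0 0 -35 0 0 0; 0 0 0 -40 0 0 0; 0 0 0 -15 0 0 0"

```text
time_s: 10.25
ee_pos: [0.5481, 0.1355, 0.1484]
orientation: [3.14, -0.008, 0.337]
contact_force: [1.6, -0.3, 2.3]
width: -0.0002
gripper_force: 0.0
```

```bash
python3 - <<'E'
from h import *
print(monitor.get_obs()["ee_pos"])
p=eyes.read_camera("wrist"); cv2.imwrite("pics/w3.png",p["image"][:,:,::-1])
K,T=p["K"],p["T"]
for n in("wrist","top"):
  if n=="top": p=eyes.read_camera("top")
  for r in finder.place_of("start_key_top",p)[:2]:
    if n=="top": print(n,r,onz(p,r["uv"],.077)); continue
    v=np.array([(r["uv"][0]-K[0,2])/K[0,0],(r["uv"][1]-K[1,2])/K[1,1]]);t=np.hypot(*v)
    d=T[:3,:3]@np.r_[v/t*np.sin(t),np.cos(t)]; print(r,T[:3,3]+d*(.077-T[2,3])/d[2])
cv2.imwrite("pics/t3.png",cv2.resize(p["image"][70:200,150:300,::-1],None,fx=4,fy=4))
E
```

```text
[0.54809507 0.13550234 0.14841757]
top {'uv': [233.2, 123.7], 'score': 0.62} [0.65718846 0.06441854 0.077     ]
```

View pics/w3.png

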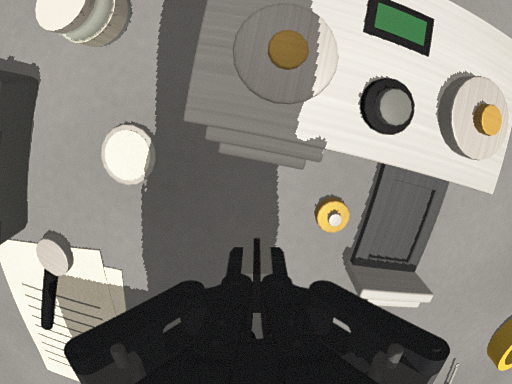

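Slide is fully home, with its plate against the housing. The key is at (396,107), standing above its collar. I'll triangulate it.

```bash
python3 - <<'E'
from h import *
p=eyes.read_camera("wrist"); K,T=p["K"],p["T"]
def wr(uv):
    v=np.array([(uv[0]-K[0,2])/K[0,0],(uv[1]-K[1,2])/K[1,1]]);t=np.hypot(*v)
    return T[:3,3],T[:3,:3]@np.r_[v/t*np.sin(t),np.cos(t)]
q=eyes.read_camera("top")
for name,uw,ut in(("key",(396,107),np.array((412,267))/5+[149.6,69.6]),("headR",(479,118),np.array((560,217))/5+[149.6,69.6])):
    o1,d1=wr(uw); o2,d2=ray(q,ut)
    s=np.linalg.lstsq(np.c_[d1,-d2],o2-o1,rcond=None)[0]; a,b=o1+s[0]*d1,o2+s[1]*d2
    print(name,a.round(4),b.round(4),[(z,(o1+d1*(z-o1[2])/d1[2])[:2].round(4),(o2+d2*(z-o2[2])/d2[2])[:2].round(4)) for z in(.077,.085,.09)])
E
```

```text
key [0.6556 0.0672 0.087 ] [0.6569 0.067  0.0872] [(0.077, array([0.6572, 0.0625]), array([0.6592, 0.0678])), (0.085, array([0.6559, 0.0662]), array([0.6574, 0.0672])), (0.09, array([0.6551, 0.0686]), array([0.6563, 0.0668]))]
headR [ 0.6846 -0.0158  0.0809] [ 0.6864 -0.0157  0.0813] [(0.077, array([ 0.6858, -0.0192]), array([ 0.6875, -0.0157])), (0.085, array([ 0.6834, -0.0123]), array([ 0.6855, -0.0157])), (0.09, array([ 0.6819, -0.008 ]), array([ 0.6843, -0.0157]))]
```

Emit:
carry_out:
  commands: "0 20 25 0 0 0 0; 0 20 25 0 0 0 0; 0 20 25 0 0 0 0; 0 20 25 0 0 0 0; 0 0 0 0 0 0 0"

```text
time_s: 10.97
ee_pos: [0.6583, 0.0642, 0.1415]
orientation: [3.141, -0.002, 0.334]
contact_force: [1.5, -0.7, 0.6]
width: 0.0002
gripper_force: 0.0
```

Emit:
carry_out:
  commands: "0 0 0 20 0 0 0; 0 0 0 20 0 0 0; 0 0 0 8 0 0 0; 0 0 0 2 0 0 0; 0 0 0 0 0 0 0"

```text
time_s: 11.38
ee_pos: [0.655, 0.0675, 0.0935]
orientation: [-3.142, -0.002, 0.337]
contact_force: [-0.8, 0.0, -0.4]
width: 0.0002
gripper_force: 0.0
```

Well centred. Pressing down slowly.

Emit:
carry_out:
  commands: "0 0 0 2 0 0 0; 0 0 0 2 0 0 0; 0 0 0 2 0 0 0; 0 0 0 1 0 0 0; 0 0 0 0 0 0 0"

```text
time_s: 11.8
ee_pos: [0.6562, 0.0676, 0.0875]
orientation: [3.141, -0.005, 0.337]
contact_force: [2.1, 1.9, 3.9]
width: 0.0003
gripper_force: 2.0
```

Emit:
carry_out:
  commands: "0 0 0 1 0 0 0; 0 0 0 1 0 0 0; 0 0 0 1 0 0 0; 0 0 0 0 0 0 0"

```text
time_s: 12.13
ee_pos: [0.6563, 0.0676, 0.0858]
orientation: [3.141, -0.006, 0.337]
contact_force: [-3.6, 1.7, 20.1]
width: -0.0004
gripper_force: 10.0
```

Emit:
carry_out:
  commands: "0 0 0 -2 0 0 0; 0 0 0 0 0 0 0; 0 0 0 0 0 0 0"

```text
time_s: 12.38
ee_pos: [0.6561, 0.0676, 0.0865]
orientation: [3.141, -0.005, 0.337]
contact_force: [4.0, 1.1, 4.6]
width: 0.0001
gripper_force: 2.3
```

Emit:
carry_out:
  commands: "0 0 0 -2 0 0 0; 0 0 0 0 0 0 0; 0 0 0 0 0 0 0"

```text
time_s: 12.63
ee_pos: [0.6557, 0.0674, 0.0881]
orientation: [3.141, -0.004, 0.337]
contact_force: [2.5, 1.2, 4.1]
width: 0.0
gripper_force: 1.8
```

Emit:
carry_out:
  commands: "0 0 0 -2 0 0 0; 0 0 0 0 0 0 0; 0 0 0 0 0 0 0"

```text
time_s: 12.88
ee_pos: [0.6554, 0.0673, 0.0899]
orientation: [3.141, -0.003, 0.337]
contact_force: [1.0, 0.7, 2.5]
width: 0.0004
gripper_force: 1.3
```

Emit:
carry_out:
  commands: "0 0 0 -2 0 0 0; 0 0 0 0 0 0 0; 0 0 0 0 0 0 0"

```text
time_s: 13.13
ee_pos: [0.6554, 0.0673, 0.0919]
orientation: [3.141, -0.003, 0.337]
contact_force: [1.1, 0.4, 1.3]
width: -0.0004
gripper_force: 0.7
```

Emit:
carry_out:
  commands: "0 0 0 -20 0 0 0; 0 0 0 -35 0 0 0; 0 0 0 -35 0 0 0; 0 -40 0 0 0 0 0; 0 -40 0 0 0 0 0"

```text
time_s: 13.55
ee_pos: [0.5842, 0.0415, 0.1846]
orientation: [3.139, -0.011, 0.338]
contact_force: [-1.0, -0.8, -1.3]
width: 0.0002
gripper_force: 0.0
```

Emit:
carry_out:
  commands: "0 -40 0 0 0 0 0; 0 -40 0 0 0 0 0; 0 -40 0 0 0 0 0; 0 0 0 0 0 0 0; 0 0 0 0 0 0 0"

```text
time_s: 13.97
ee_pos: [0.4655, 0.001, 0.1816]
orientation: [3.141, -0.003, 0.336]
contact_force: [0.7, 0.2, 0.2]
width: -0.0002
gripper_force: 0.0
```

```bash
python3 - <<'E'
from h import *
p=eyes.read_camera("top"); cv2.imwrite("pics/t4.png",cv2.resize(p["image"][70:200,150:300,::-1],None,fx=4,fy=4,interpolation=cv2.INTER_CUBIC))
E
```

```text
(no output)
```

View pics/t4.png

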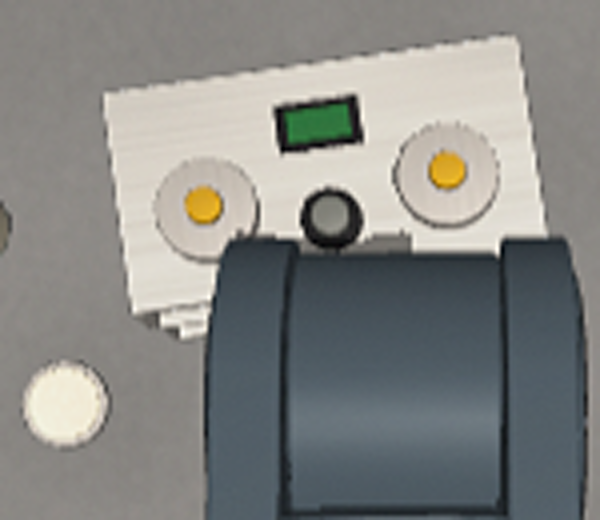

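The slide is home at (185,325) in the crop, the key is up at (331,215), and the arm is clear at z 0.18. Handing in.

```bash
python3 -c "
from h import *
print(env.sign_off())"
```

```text
the job is handed in; nothing more can be done
None
```

I pushed the slide with the dish to its stop, pressed the start key to its stop and let it spring back, and moved the arm clear; the job was handed in at about 14 s, with no verdict returned, and I couldn't see the dish itself once the slide was home.

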